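# Find the rocking tub lid and press it home

## Task

One of the four round lids on the pastry tubs is not on properly, though all look alike: press lightly near the edge of one lid after another until you find the one that rocks, then push that lid down in the middle until it is fully home and level, and let go. Do it all with the fingertips: do not pinch or lift any lid, and leave the other things on the board and table where they are.

Things in the scene. Friction and masses are not known exactly. Their poses are not given: they have to be found in the camera images.
- lid_1: one of four identical round push-on lids of white plastic, 102 mm across: flat top 4 mm thick, 12 mm skirt hiding the rim of the pale translucent tub below (92 mm across, fixed to the board). Origin: centre of the top face; z up; round, so yaw means nothing. All four tops start level, 82 mm above the table: height does not tell which is loose, and any of the four may be. About 3 mm sideways play, 55 to 100 g
- lid_2: the same kind of lid and origin as lid_1. How lids behave: a sound lid rests firmly on its tub's rim and does not give. The loose one balances level on a stiff snap stud, 16 mm across, under its middle: a light press (under 1 N) 30 to 40 mm from its centre, on any side, tips that side down by about 0.15 rad until it meets the rim, and it swings back level when released
- lid_3: the same kind of lid and origin as lid_1. Seating: on the loose lid a push of about 10 to 20 N, within 7 mm of its middle, drives the stud down 6 mm; the lid then lies on its rim and stays there, its top 76 mm above the table. Lighter pushes leave the stud where it is
- lid_4: the same kind of lid, origin and behaviour as lids 1 to 3
- board: fixed wooden board 360 x 420 mm, 18 mm thick, that carries the four tubs in two rows of two, about 150 mm apart along its x and 190 mm along its y. Origin: centre of its underside on the table; x along the 360 mm side
- nozzle: bystander: steel piping nozzle, a cone 30 mm across and 42 mm high, standing on the board between the four tubs. Origin: centre of its underside
- cutter: bystander: steel ring cutter 48 mm across, 25 mm high, on the board between the two far tubs. Origin: centre of its underside
- spice: bystander: small jar 36 mm across, 60 mm high, on the board between the two near tubs. Origin: centre of its underside
- mug: bystander: mug 76 mm across, 90 mm high, on the table, left of the board. Origin: centre of its underside
- bowl: bystander: white bowl 130 mm across, 50 mm high, right of the board. Origin: centre of its underside
- syrup: bystander: bottle 60 mm across, 150 mm high, right of the board. Origin: centre of its underside
Things that resemble listed ones, but are neither listed nor needed, are in the scene too. What is shaped like the lid_4 but brown, green or yellow is not meant.

How it is judged:
By the outcome, as a careful person would: the job done as asked, in the order asked, and still so for the second after the job is handed in, with the robot touching nothing.
It also fails if it takes over 48 s, if anything falls off the work surface, if the arm or the gripper's body presses on something with over 40 N, if the wrist force passes 120 N, or if a joint passes its speed limit or range.

## Robot

A 6-joint arm with a two-finger parallel gripper is mounted at the origin on the work surface. World frame = base frame: x ahead of the robot, y to its left, z up, the work surface at z = 0. Lengths are in mm, angles in rad, forces in N, time in s.
With the tool pointing down it reaches from about 375 to 975 mm from the base axis. Payload 3.8 kg.
Tool frame: the origin (TCP) lies midway between the tips of the shut fingers; the grasp point (between the pads) lies 19 mm behind it; y points along the fingers, x is the direction in which the jaws open and shut, and the axes are right-handed (so a half turn about y gives the same grasp; the last joint's range is limited). The gripper opens to 85 mm and grips with 20 to 120 N. Pads are 22 mm wide; open, the fingers measure 114 mm over their backs; the gripper's body (76 mm by 85 mm) begins 54 mm behind the grasp point. The pads swing forward as they close: fully open they stand 13 mm farther back than shut.
Start: joints at [-1.338, 0.264, 1.604, -0, 1.274, -0.037], TCP at [179.908, -650.577, 231.28] pointing down, gripper open.
Joint ranges: [-2.63, 2.63], [-0.94, 2.18], [0.31, 2.57], [-1.31, 4.45], [0, 2.66], [-2.55, 2.55]. Speed limits (rad/s): [2.57, 2.57, 3.14, 3.14, 3.14, 3.14].

## Interface

Orientations are given as a unit quaternion [w, x, y, z].
In Python, from cell import manip gives the robot as it stands.
- The arm moves only by the tool arm_command, never from a script. Its argument "steps" is a list of rows, each an object of numbers: "jaw": the finger opening in mm, from 0 to 85.4; "dx", "dy", "dz": the shift along the tool's x, y, z in mm; "roll": the turn about the tool's y in rad. In form: [{"jaw": .., "dx": .., "dy": .., "dz": .., "roll": ..}, ...]. A call has 1 to 10 rows; each row shifts and turns the commanded pose from where the row before left it, along the tool's axes as they then stand; what a row does not reach is not made up. A row lasts 1/12 s, in which the tool goes at most 41.7 mm and 7.16 degrees, less where a joint would pass 70% of its speed; a pose out of reach is approached as far as the arm can. A call is refused whole if a number of a shift passes 41.7 or a number of a turn 0.125, either way. A call with a gripper value outside its range is refused whole. The fingers move at their own pace and stop on an object; the grip force is fixed at half the most. Time passes only in rows, so rows that do not move let the fingers close. It gives the time, the measured TCP pose, the force and the opening at its end, in the units of the state.
- manip.read_state(): the state, without advancing time (a new reading comes with each control period).
- manip.snapshot(name): name is "scene" or "side" or "wrist"; returns the picture (420x560x3 uint8, red, green, blue); there is no depth.
- manip.camera_model(name): a dict with "fx", "fy", "cx", "cy" (pixels), "R" (3x3) and "t" (3): a world point X has camera coordinates R X + t; the wrist camera has in their place "hand_eye" (4x4, takes a point from camera to tool coordinates, whose origin is the TCP and whose axes are the tool frame's). Camera axes: x right, y down, z forward; pixel columns grow to the right and rows downward; lengths in mm; the calibration is good to about 2 mm. A picture is of the moment at which its call begins: read the wrist's pose just before it. camera_model takes no time and is no camera call.
- manip.sign_off(): hands the job in, once; it reports no verdict.
The state is a dict: "time": time; "joint_pos": joint angles; "joint_vel": joint speeds; "effort": joint torques, N m; "ee_pos": TCP position; "tcp_rot": TCP orientation; "ft_force": force on the tool from outside, world axes, zero at the start; "moment": the same for the moment, N m; "width": finger opening in mm.
Only numpy, scipy, OpenCV 4.12 (cv2) and the standard library are available. Lean on these libraries where they do the work, as an engineer would, in place of code of your own. Each camera call takes 0.05 s, during which the arm holds its last target.

## Working session

There is one attempt and no reset: what is moved stays moved. The work goes in short steps, Python scripts to look and compute and a tool call to move; the robot and the scene stay as the last step left them, time stands still between calls to the robot, and variables do not carry over. Pictures are saved under pics/ and viewed, and the job is handed in when it is done.

Besides the shell and the picture viewer there is one more tool, called after ">>>" as name([rows], argument=value, ...), one row to a line, values as JSON. arm_command: Moves the arm, as the interface text tells. Its arguments: {"type":"object","properties":{"steps":{"type":"array","items":{"type":"object","properties":{"jaw":{"type":"number"},"dx":{"type":"number"},"dy":{"type":"number"},"dz":{"type":"number"},"roll":{"type":"number"}}}}},"required":["steps"]}

```bash
mkdir -p pics; ls
python3 - <<'E'
from cell import manip
import cv2,numpy as np
print(manip.read_state())
for n in ("scene","side","wrist"):
    cv2.imwrite(f"pics/{n}0.png",manip.snapshot(n)[:,:,::-1]); print(n,manip.camera_model(n))
E
```

```text
pics
{'time': 0.0, 'joint_pos': array([-1.33789588e+00,  2.64763968e-01,  1.60542987e+00, -1.55617663e-05,
        1.27371397e+00, -3.69045037e-02]), 'joint_vel': array([-0.00087651, -0.00125065, -0.00011351,  0.00042779,  0.00082016,
       -0.00046399]), 'effort': array([ 1.91748652e-03, -5.15111625e+01, -3.67315221e+01, -2.58102973e-04,
        1.29015162e-02, -3.02610204e-06]), 'ee_pos': array([ 179.73044273, -649.83828363,  229.92459078]), 'tcp_rot': array([ 0.56321998, -0.56218935,  0.4288448 , -0.42757284]), 'ft_force': array([-0.32218659,  0.22956094, -0.25995986]), 'moment': array([-0.04755883, -0.02920354, -0.02068836]), 'width': 85.25613183608245}
scene {'fx': 402.96960079658334, 'fy': 402.96960079658334, 'cx': 276.5824951067324, 'cy': 206.62535772291216, 'R': array([[-0.8592799 ,  0.51142499, -0.00908459],
       [ 0.27993366,  0.45532251, -0.84517368],
       [-0.42810653, -0.72878384, -0.53441456]]), 't': array([ 377.09257617,  -33.45913178, 1379.39568939])}
side {'fx': 426.5573097277913, 'fy': 426.5573097277913, 'cx': 281.596798203376, 'cy': 220.1345755167714, 'R': array([[-0.86944383, -0.49375393, -0.01656789],
       [-0.35050873,  0.64014489, -0.68363598],
       [ 0.3481538 , -0.58857589, -0.72963509]]), 't': array([ 363.83561645,  233.01982773, 1031.07591051])}
wrist {'fx': 361.32524870659023, 'fy': 361.32524870659023, 'cx': 282.17391294724735, 'cy': 213.168233872828, 'hand_eye': array([[ 9.99999940e-01, -7.29510017e-05, -3.37622729e-04,
         1.22574396e+00],
       [ 2.95623752e-04, -3.24797398e-01,  9.45783571e-01,
        -1.42439929e+02],
       [-1.78654843e-04, -9.45783614e-01, -3.24797357e-01,
         8.34370487e+01],
       [ 0.00000000e+00,  0.00000000e+00,  0.00000000e+00,
         1.00000000e+00]])}
```

View pics/scene0.png

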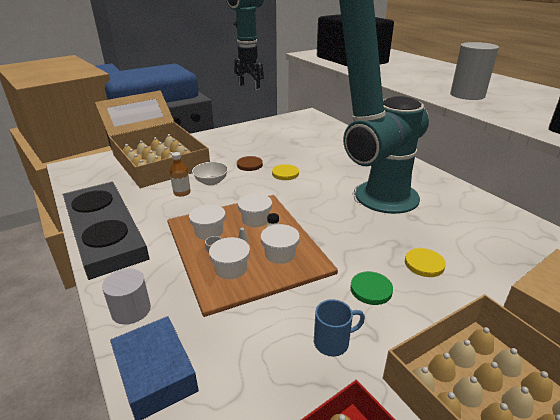

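View pics/side0.png

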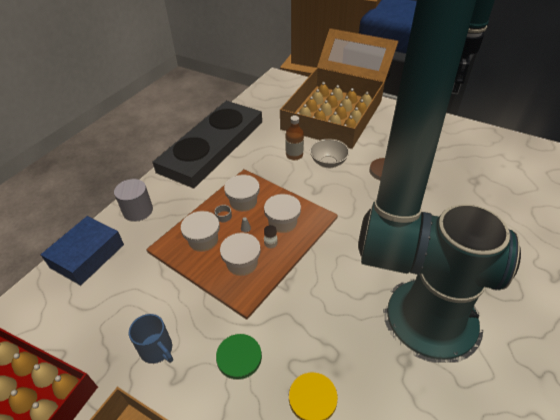

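View pics/wrist0.png

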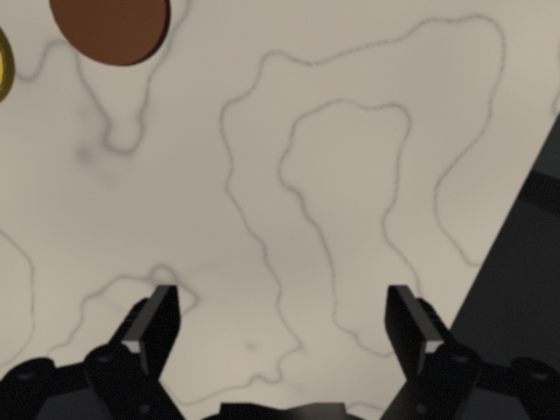

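The scene and side views show four white tubs on the board: in the side view the tops are near (242,187), (282,208), (200,226) and (240,249). The nozzle is at about (245,225), the jar at (270,236) and the cutter at (223,213). Next I zoom in and measure.

```bash
cat > h.py <<'E'
import cv2,numpy as np
from cell import manip
def ray(n,u,v,z,M=None):
    m=manip.camera_model(n); d=np.array([(u-m['cx'])/m['fx'],(v-m['cy'])/m['fy'],1.])
    R,t=m['R'],m['t']; c=-R.T@t; w=R.T@d
    return c+w*(z-c[2])/w[2]
def proj(n,X):
    m=manip.camera_model(n); p=m['R']@np.array(X)+m['t']; return p[0]/p[2]*m['fx']+m['cx'],p[1]/p[2]*m['fy']+m['cy']
def Rt(q):
    from scipy.spatial.transform import Rotation as Ro
    return Ro.from_quat([q[1],q[2],q[3],q[0]]).as_matrix()
E
python3 - <<'E'
from h import *
s=manip.read_state(); print(Rt(s['tcp_rot']).round(3))
for n,(x0,y0,x1,y1) in (("scene",(160,185,310,285)),("side",(165,165,310,280))):
    im=cv2.imread(f"pics/{n}0.png")
    c=cv2.resize(im[y0:y1,x0:x1],None,fx=5,fy=5,interpolation=cv2.INTER_CUBIC); cv2.imwrite(f"pics/{n}_z.png",c)
    hsv=cv2.cvtColor(im,cv2.COLOR_BGR2HSV); print(n,c.shape)
    for p in ([(242,187),(242,200)] if n=="side" else [(230,245),(230,265)]): print(im[p[1],p[0]])
E
```

```text
[[ 0.267 -0.     0.964]
 [-0.964  0.002  0.267]
 [-0.002 -1.     0.   ]]
scene (500, 750, 3)
[190 198 204]
[104 108 112]
side (575, 725, 3)
[162 178 190]
[77 85 93]
```

View pics/side_z.png

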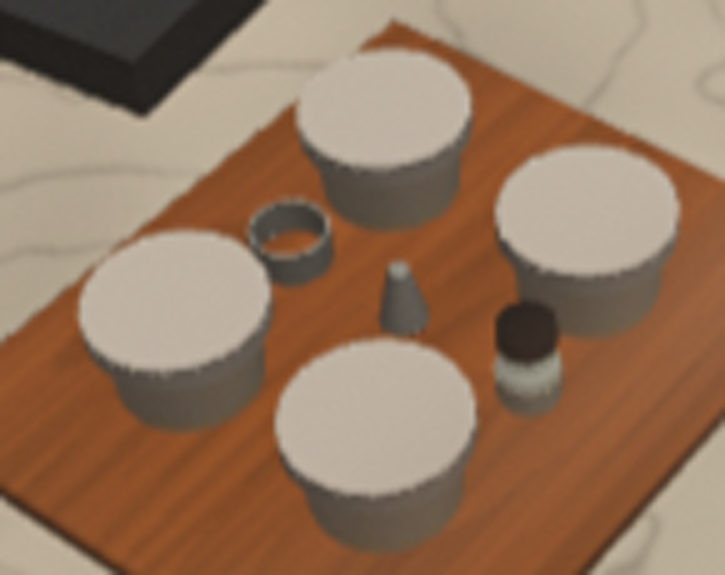

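View pics/scene_z.png

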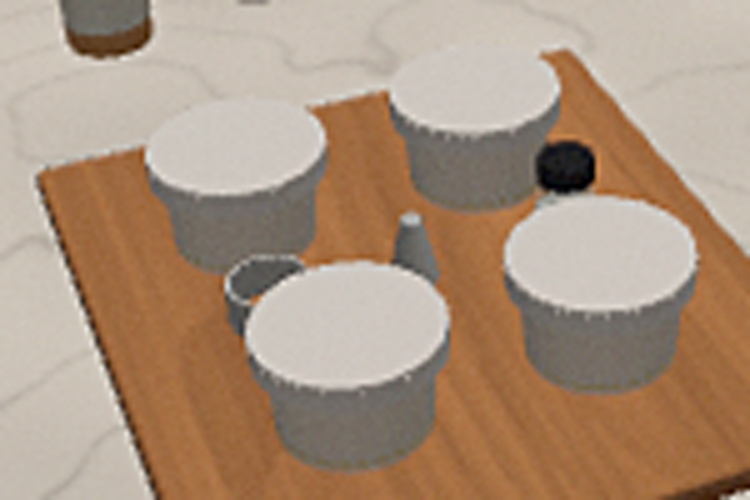

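Both zooms show all four tops clear of each other and brighter than the skirts. I mask them, cast the contours onto z=82 and fit circles.

Run:
```python
from h import *
seeds={"scene":[(208,213),(255,203),(230,250),(280,235)],"side":[(242,187),(282,208),(200,226),(240,248)]}
for n in seeds:
    im=cv2.imread(f"pics/{n}0.png"); g=cv2.cvtColor(im,cv2.COLOR_BGR2HSV)
    m=((g[:,:,2]>138)&(g[:,:,1]<80)).astype(np.uint8)
    nl,L=cv2.connectedComponents(m,connectivity=4)
    for s in seeds[n]:
        b=(L==L[s[1],s[0]]).astype(np.uint8)
        c=max(cv2.findContours(b,cv2.RETR_EXTERNAL,cv2.CHAIN_APPROX_NONE)[0],key=len)[:,0]
        P=np.array([ray(n,u,v,82)[:2] for u,v in c]).astype(np.float32)
        (x,y),_=cv2.minEnclosingCircle(P); A=np.c_[2*P,np.ones(len(P))]; k=np.linalg.lstsq(A,(P**2).sum(1),rcond=None)[0]
        print(n,s,b.sum(),k[:2].round(1),"r",np.sqrt(k[2]+k[0]**2+k[1]**2).round(1))
for n in("scene","side"): 
    print([ray(n,*p,z)[:2].round() for p,z in (([(242,229),60],[(215,240),43],[(273,218),78]) if n=="scene" else ([(244.5,219),60],[(223,209.5),43],[(270,230),78]))])
```

```text
scene (208, 213) 71729 [419.3 -66.2] r 616.3Traceback (most recent call last):
  File "<stdin>", line 10, in <module>
  File "h.py", line 4, in ray
    m=manip.camera_model(n); d=np.array([(u-m['cx'])/m['fx'],(v-m['cy'])/m['fy'],1.])
ValueError: time passes only in moves, steps and waits
```

```bash
sed -i 's/^def ray/C={n:manip.camera_model(n) for n in ("scene","side","wrist")}\ndef ray/; s/m=manip.camera_model(n)/m=C[n]/' h.py
python3 - <<'E'
from h import *
seeds={"scene":[(230,250),(280,235),(208,213),(255,203)],"side":[(242,187),(282,208),(200,226),(240,248)]}
for n in seeds:
    im=cv2.imread(f"pics/{n}0.png"); g=cv2.cvtColor(im,cv2.COLOR_BGR2HSV)
    m=((g[:,:,2]>(150 if n=="scene" else 138))&(g[:,:,1]<80)).astype(np.uint8)
    nl,L=cv2.connectedComponents(m,connectivity=4)
    for s in seeds[n]:
        b=(L==L[s[1],s[0]]).astype(np.uint8)
        if b.sum()>3000: print(n,s,"leak"); continue
        c=max(cv2.findContours(b,cv2.RETR_EXTERNAL,cv2.CHAIN_APPROX_NONE)[0],key=len)[:,0]
        P=np.array([ray(n,u,v,82)[:2] for u,v in c]).astype(np.float32)
        A=np.c_[2*P,np.ones(len(P))]; k=np.linalg.lstsq(A,(P**2).sum(1),rcond=None)[0]
        print(n,s,b.sum(),k[:2].round(1),"r",np.sqrt(k[2]+k[0]**2+k[1]**2).round(1))
for n in("scene","side"): 
    print([ray(n,*p[0],p[1])[:2].round() for p in (([(242,229),60],[(215,240),43],[(273,218),78]) if n=="scene" else ([(244.5,219),60],[(223,209.5),43],[(270,230),78]))])
E
```

```text
scene (230, 250) 820 [622.8  77. ] r 49.9
scene (280, 235) 724 [483.3  91.2] r 50.4
scene (208, 213) leak
scene (255, 203) leak
side (242, 187) leak
side (282, 208) 760 [462.3 -82.9] r 49.6
side (200, 226) leak
side (240, 248) 976 [483.8  97.5] r 49.5
[array([543., -12.]), array([620., -26.]), array([455.,   9.])]
[array([540.,  -9.]), array([626., -24.]), array([449.,   6.])]
```

>>> arm_command([
  {"jaw":0,"dy":-30},
  {"jaw":0,"dy":-30},
  {"jaw":0,"dx":-29,"dz":29},
  {"jaw":0,"dx":-29,"dz":29},
  {"jaw":0,"dx":-29,"dz":29},
  {"jaw":0,"dx":-29,"dz":29},
  {"jaw":0,"dx":-29,"dz":29},
  {"jaw":0,"dx":-29,"dz":29},
  {"jaw":0,"dx":-29,"dz":29},
  {"jaw":0,"dx":-29,"dz":29},
])

```text
validation failed for argument at $.st...
```

>>> arm_command([
  {"jaw":0.0,"dx":0.0,"dy":-30.0,"dz":0.0,"roll":0.0},
  {"jaw":0.0,"dx":0.0,"dy":-30.0,"dz":0.0,"roll":0.0},
  {"jaw":0.0,"dx":-29.0,"dy":0.0,"dz":29.0,"roll":0.0},
  {"jaw":0.0,"dx":-29.0,"dy":0.0,"dz":29.0,"roll":0.0},
  {"jaw":0.0,"dx":-29.0,"dy":0.0,"dz":29.0,"roll":0.0},
  {"jaw":0.0,"dx":-29.0,"dy":0.0,"dz":29.0,"roll":0.0},
  {"jaw":0.0,"dx":-29.0,"dy":0.0,"dz":29.0,"roll":0.0},
  {"jaw":0.0,"dx":-29.0,"dy":0.0,"dz":29.0,"roll":0.0},
])

```text
time: 0.82
ee_pos: [301.6, -434.5, 290.9]
tcp_rot: [0.563, -0.562, 0.429, -0.428]
ft_force: [1.2, -0.6, -0.3]
width: 0.0
```

>>> arm_command([
  {"jaw":0,"dx":-29,"dy":0,"dz":29,"roll":0},
  {"jaw":0,"dx":-29,"dy":0,"dz":29,"roll":0},
  {"jaw":0,"dx":-29,"dy":0,"dz":29,"roll":0},
  {"jaw":0,"dx":-29,"dy":0,"dz":29,"roll":0},
  {"jaw":0,"dx":-29,"dy":0,"dz":29,"roll":0},
  {"jaw":0,"dx":-29,"dy":0,"dz":29,"roll":0},
  {"jaw":0,"dx":-29,"dy":0,"dz":29,"roll":0},
  {"jaw":0,"dx":-29,"dy":0,"dz":29,"roll":0},
  {"jaw":0,"dx":-29,"dy":0,"dz":29,"roll":0},
  {"jaw":0,"dx":-29,"dy":0,"dz":29,"roll":0},
])

```text
time: 1.65
ee_pos: [503.8, -77.7, 291.2]
tcp_rot: [-0.563, 0.563, -0.428, 0.428]
ft_force: [0.6, -0.2, -0.4]
width: -0.2
```

>>> arm_command([
  {"jaw":0,"dx":-29,"dy":0,"dz":29,"roll":0},
  {"jaw":0,"dx":-29,"dy":0,"dz":29,"roll":0},
  {"jaw":0,"dx":0,"dy":0,"dz":0,"roll":0},
  {"jaw":0,"dx":0,"dy":0,"dz":0,"roll":0},
  {"jaw":0,"dx":0,"dy":0,"dz":0,"roll":0},
])

```text
time: 2.07
ee_pos: [543.4, -8.4, 290.7]
tcp_rot: [-0.562, 0.563, -0.428, 0.428]
ft_force: [-0.7, -1.2, -0.7]
width: -0.2
```

Run:
```python
from h import *
s=manip.read_state(); im=manip.snapshot("wrist"); cv2.imwrite("pics/w1.png",im[:,:,::-1])
np.savez("w1.npz",p=s['ee_pos'],q=s['tcp_rot']); print(s['ee_pos'],s['ft_force'],s['joint_pos'],s['time'])
```

```text
[543.4064432  -8.3523741 290.7321997] [-0.65112317 -1.15528809 -0.73297095] [-6.07701970e-02 -1.71609360e-02  1.80861813e+00 -6.90574905e-04
  1.35148252e+00  1.23925445e+00] 2.0667
```

View pics/w1.png

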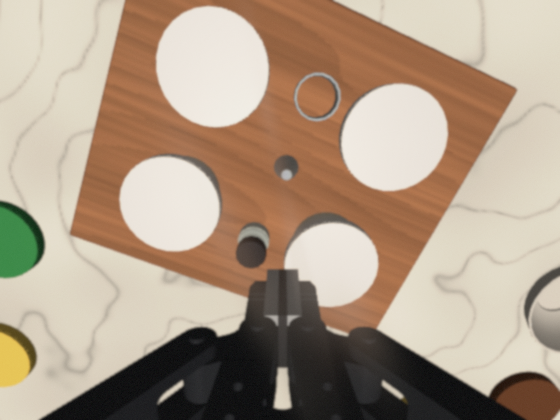

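The wrist view shows four white lids on the board: far left (212,66), far right (394,137), near left (170,203) and near right (332,264). The last one is partly covered by the fingers. I cast their contours onto z=82.

```bash
cat >> h.py <<'E'
def wray(p,q,uv,z):
    m=C['wrist'];H=m['hand_eye'];R=Rt(q)
    d=np.array([(uv[0]-m['cx'])/m['fx'],(uv[1]-m['cy'])/m['fy'],1.])
    w=R@(H[:3,:3]@d); c=R@H[:3,3]+p
    return c+w*(z-c[2])/w[2]
def circ(P):
    P=np.asarray(P);k=np.linalg.lstsq(np.c_[2*P,np.ones(len(P))],(P**2).sum(1),rcond=None)[0]
    return k[:2],np.sqrt(k[2]+k[0]**2+k[1]**2)
E
python3 - <<'E'
from h import *
d=np.load("w1.npz"); im=cv2.imread("pics/w1.png"); g=cv2.cvtColor(im,cv2.COLOR_BGR2HSV)
for s in [(212,66),(394,137),(170,203),(332,264)]:
    m=((g[:,:,2]>175)&(g[:,:,1]<60)).astype(np.uint8); n,L=cv2.connectedComponents(m,connectivity=4)
    b=(L==L[s[1],s[0]]).astype(np.uint8)
    c=max(cv2.findContours(b,cv2.RETR_EXTERNAL,cv2.CHAIN_APPROX_NONE)[0],key=len)[:,0]
    c=c.astype(float)
    P=np.array([wray(d['p'],d['q'],u,82)[:2] for u in c]); 
    for _ in range(6):
        k,r=circ(P); e=abs(np.hypot(*(P-k).T)-r); P=P[e<max(1.0,2*np.median(e))]
    print(s,b.sum(),k.round(1),r.round(1),len(P))
for n,uv,z in [("nozzle",(286,173),60),("cutter",(318,97),43),("spice",(251,250),78)]: print(n,wray(d['p'],d['q'],uv,z).round(0))
E
```

```text
(212, 66) 10751 [623.3  78.2] 50.5 331
(394, 137) 8920 [ 608.5 -102.6] 50.3 300
(170, 203) 7418 [484.8  93.6] 50.3 273
(332, 264) 5594 [463.6 -86.5] 49.9 139
nozzle [544. -13.  60.]
cutter [626. -25.  43.]
spice [457.   1.  78.]
```

>>> arm_command([
  {"jaw":0,"dx":11,"dy":36,"dz":-12,"roll":0},
  {"jaw":0,"dx":11,"dy":36,"dz":-12,"roll":0},
  {"jaw":0,"dx":11,"dy":36,"dz":-12,"roll":0},
  {"jaw":0,"dx":11,"dy":36,"dz":-12,"roll":0},
  {"jaw":0,"dx":11,"dy":36,"dz":-13,"roll":0},
  {"jaw":0,"dx":0,"dy":16,"dz":0,"roll":0},
  {"jaw":0,"dx":0,"dy":4,"dz":0,"roll":0},
  {"jaw":0,"dx":0,"dy":0,"dz":0,"roll":0},
  {"jaw":0,"dx":0,"dy":0,"dz":0,"roll":0},
])

```text
time: 2.87
ee_pos: [500.7, -78.6, 92.7]
tcp_rot: [0.563, -0.562, 0.428, -0.429]
ft_force: [0.3, -0.4, 0.6]
width: 0.1
```

Run:
```python
from h import *
s=manip.read_state(); cv2.imwrite("pics/s2.png",cv2.resize(manip.snapshot("side")[140:290,140:340,::-1],None,fx=4,fy=4,interpolation=cv2.INTER_CUBIC)); cv2.imwrite("pics/w2.png",manip.snapshot("wrist")[:,:,::-1])
s2=manip.read_state()
print(s['ee_pos'],s['ft_force'],s2['ft_force'],s2['time'])
```

```text
[500.69059933 -78.56546979  92.66933359] [ 0.31932746 -0.35316794  0.64131349] [-0.13343824 -0.78987154  0.48845905] 2.9667
```

View pics/s2.png

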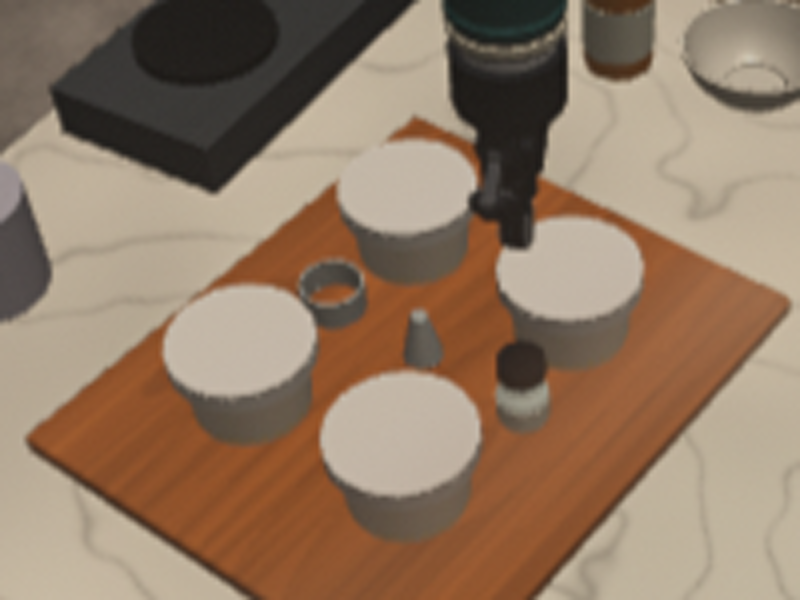

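View pics/w2.png

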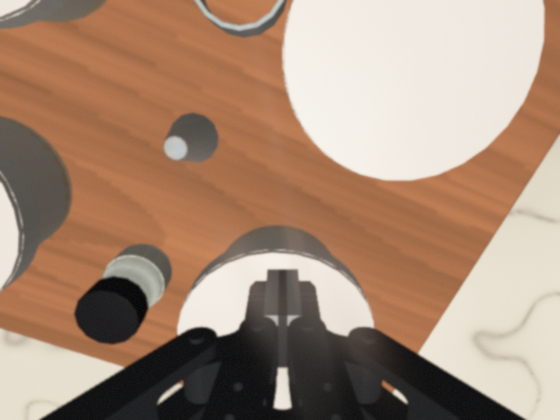

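The side view shows the fingertips above the far inner edge of the near-right lid, at about (515,240) in the crop. The wrist view agrees. Now I lower them gently.

>>> arm_command([
  {"jaw":0,"dx":0,"dy":3,"dz":0,"roll":0},
  {"jaw":0,"dx":0,"dy":3,"dz":0,"roll":0},
  {"jaw":0,"dx":0,"dy":1,"dz":0,"roll":0},
  {"jaw":0,"dx":0,"dy":0,"dz":0,"roll":0},
])

```text
time: 3.3
ee_pos: [499.7, -77.3, 84.2]
tcp_rot: [-0.563, 0.563, -0.428, 0.428]
ft_force: [1.1, -0.1, -0.1]
width: -0.0
```

>>> arm_command([
  {"jaw":0,"dx":0,"dy":1,"dz":0,"roll":0},
  {"jaw":0,"dx":0,"dy":0,"dz":0,"roll":0},
])

```text
time: 3.47
ee_pos: [499.7, -77.4, 83.1]
tcp_rot: [-0.563, 0.563, -0.428, 0.428]
ft_force: [-0.1, -0.5, -0.3]
width: -0.1
```

>>> arm_command([
  {"jaw":0,"dx":0,"dy":1,"dz":0,"roll":0},
  {"jaw":0,"dx":0,"dy":0,"dz":0,"roll":0},
])

```text
time: 3.63
ee_pos: [499.7, -77.5, 82.1]
tcp_rot: [-0.563, 0.563, -0.428, 0.428]
ft_force: [0.4, 0.5, 0.4]
width: 0.1
```

>>> arm_command([
  {"jaw":0,"dx":0,"dy":0.5,"dz":0,"roll":0},
  {"jaw":0,"dx":0,"dy":0,"dz":0,"roll":0},
])

```text
time: 3.8
ee_pos: [499.7, -77.5, 82.0]
tcp_rot: [-0.563, 0.563, -0.428, 0.428]
ft_force: [-1.9, 1.1, 3.9]
width: 0.4
```

>>> arm_command([
  {"jaw":0,"dx":0,"dy":0.5,"dz":0,"roll":0},
  {"jaw":0,"dx":0,"dy":0,"dz":0,"roll":0},
])

```text
time: 3.97
ee_pos: [499.7, -77.6, 82.0]
tcp_rot: [-0.563, 0.563, -0.428, 0.428]
ft_force: [-3.1, 0.4, 5.7]
width: 0.0
```

D is sound: it holds at 82.0 mm and pushes back with 5.7 N. Next is B.

>>> arm_command([
  {"jaw":0,"dx":0,"dy":-10,"dz":0,"roll":0},
  {"jaw":0,"dx":17,"dy":0,"dz":20,"roll":0},
  {"jaw":0,"dx":18,"dy":0,"dz":21,"roll":0},
  {"jaw":0,"dx":18,"dy":0,"dz":20,"roll":0},
  {"jaw":0,"dx":0,"dy":0,"dz":0,"roll":0},
  {"jaw":0,"dx":0,"dy":4,"dz":0,"roll":0},
  {"jaw":0,"dx":0,"dy":4,"dz":0,"roll":0},
  {"jaw":0,"dx":0,"dy":1,"dz":0,"roll":0},
  {"jaw":0,"dx":0,"dy":0,"dz":0,"roll":0},
])

```text
time: 4.72
ee_pos: [570.9, -111.8, 81.2]
tcp_rot: [-0.562, 0.563, -0.429, 0.427]
ft_force: [-0.1, -0.4, 0.3]
width: 0.2
```

>>> arm_command([
  {"jaw":0,"dx":0,"dy":0.5,"dz":0,"roll":0},
  {"jaw":0,"dx":0,"dy":0,"dz":0,"roll":0},
])

```text
time: 4.88
ee_pos: [572.1, -112.1, 81.8]
tcp_rot: [-0.563, 0.563, -0.428, 0.428]
ft_force: [0.2, 0.6, 0.2]
width: 0.1
```

>>> arm_command([
  {"jaw":0,"dx":0,"dy":0.5,"dz":0,"roll":0},
  {"jaw":0,"dx":0,"dy":0,"dz":0,"roll":0},
])

```text
time: 5.05
ee_pos: [572.6, -112.3, 81.5]
tcp_rot: [0.563, -0.563, 0.428, -0.428]
ft_force: [-0.7, 0.3, 0.4]
width: -0.1
```

>>> arm_command([
  {"jaw":0,"dx":0,"dy":0.5,"dz":0,"roll":0},
  {"jaw":0,"dx":0,"dy":0,"dz":0,"roll":0},
])

```text
time: 5.22
ee_pos: [572.8, -112.4, 80.9]
tcp_rot: [0.563, -0.563, 0.428, -0.428]
ft_force: [-0.9, -0.5, 0.3]
width: -0.3
```

>>> arm_command([
  {"jaw":0,"dx":0,"dy":0.5,"dz":0,"roll":0},
  {"jaw":0,"dx":0,"dy":0,"dz":0,"roll":0},
])

```text
time: 5.38
ee_pos: [572.7, -112.4, 80.2]
tcp_rot: [0.563, -0.563, 0.428, -0.428]
ft_force: [0.1, 0.3, 0.6]
width: -0.2
```

>>> arm_command([
  {"jaw":0,"dx":0,"dy":0.5,"dz":0,"roll":0},
  {"jaw":0,"dx":0,"dy":0,"dz":0,"roll":0},
])

```text
time: 5.55
ee_pos: [572.6, -112.4, 79.7]
tcp_rot: [-0.563, 0.563, -0.428, 0.428]
ft_force: [-1.2, 0.1, 0.9]
width: -0.2
```

>>> arm_command([
  {"jaw":0,"dx":0,"dy":0.5,"dz":0,"roll":0},
  {"jaw":0,"dx":0,"dy":0.5,"dz":0,"roll":0},
  {"jaw":0,"dx":0,"dy":0,"dz":0,"roll":0},
])

```text
time: 5.8
ee_pos: [572.6, -112.4, 78.6]
tcp_rot: [-0.563, 0.563, -0.428, 0.428]
ft_force: [-0.4, -0.3, 0.0]
width: 0.4
```

Run:
```python
from h import *
f=lambda n,b:cv2.resize(manip.snapshot(n)[b[0]:b[1],b[2]:b[3],::-1],None,fx=5,fy=5,interpolation=cv2.INTER_CUBIC)
cv2.imwrite("pics/s3.png",f("side",(160,270,170,320)));cv2.imwrite("pics/c3.png",f("scene",(180,290,165,315)))
cv2.imwrite("pics/w3.png",manip.snapshot("wrist")[:,:,::-1])
print(manip.read_state()['ft_force'])
```

```text
[0.56803834 0.28341919 0.37702162]
```

View pics/s3.png

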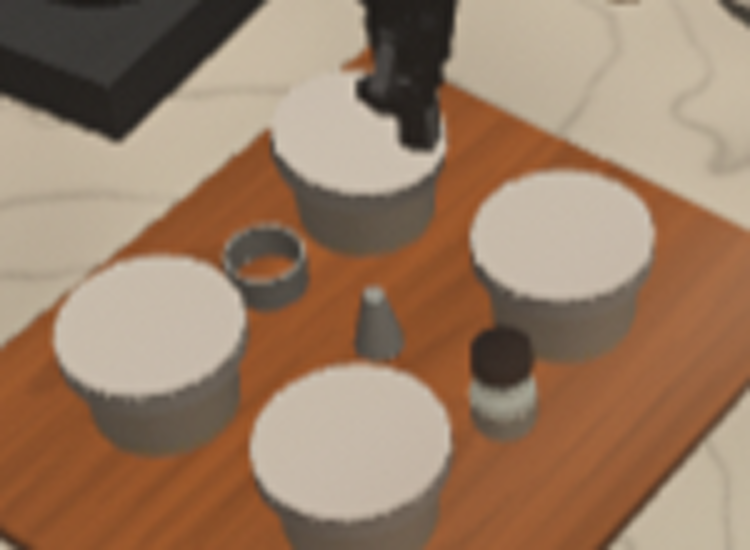

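View pics/c3.png

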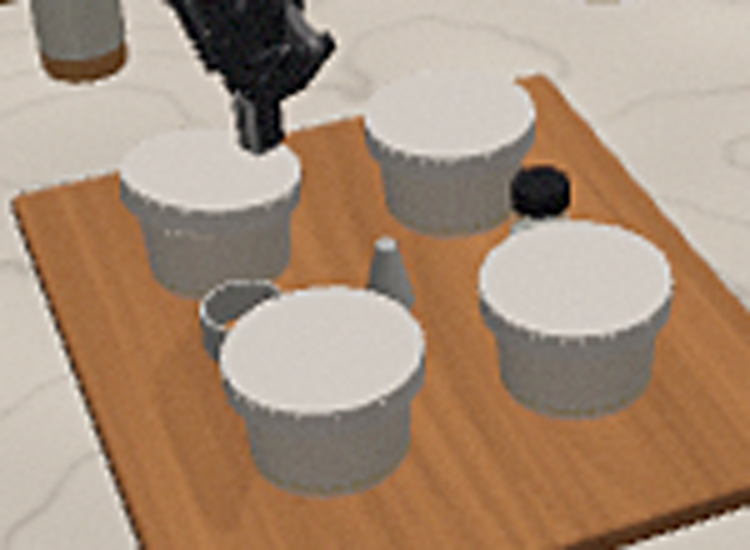

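View pics/w3.png

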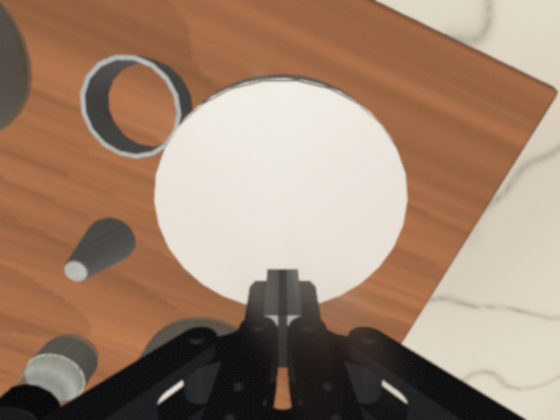

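B rocks: it gave 3.4 mm under less than 1 N. The scene view at about (210,170) in the crop shows its top tilted toward the fingers, and the wrist view at (280,80) shows its far rim raised. I release it and re-measure the centre.

>>> arm_command([
  {"jaw":0,"dx":0,"dy":-5,"dz":0,"roll":0},
  {"jaw":0,"dx":0,"dy":-20,"dz":0,"roll":0},
  {"jaw":0,"dx":0,"dy":-10,"dz":-20,"roll":0},
  {"jaw":0,"dx":0,"dy":0,"dz":0,"roll":0},
  {"jaw":0,"dx":0,"dy":0,"dz":0,"roll":0},
  {"jaw":0,"dx":0,"dy":0,"dz":0,"roll":0},
])

```text
time: 6.45
ee_pos: [553.5, -117.7, 113.7]
tcp_rot: [0.563, -0.563, 0.428, -0.428]
ft_force: [-0.1, -0.3, -1.8]
width: -0.1
```

Run:
```python
from h import *
s=manip.read_state(); im=np.ascontiguousarray(manip.snapshot("wrist")[:,:,::-1]); cv2.imwrite("pics/w4.png",im)
g=cv2.cvtColor(im,cv2.COLOR_BGR2HSV); m=((g[:,:,2]>175)&(g[:,:,1]<60)).astype(np.uint8); n,L=cv2.connectedComponents(m,connectivity=4)
b=(L==L[180,280]).astype(np.uint8); c=max(cv2.findContours(b,cv2.RETR_EXTERNAL,cv2.CHAIN_APPROX_NONE)[0],key=len)[:,0].astype(float)
P=np.array([wray(s['ee_pos'],s['tcp_rot'],u,82)[:2] for u in c])
for _ in range(6):
    k,r=circ(P); e=abs(np.hypot(*(P-k).T)-r); P=P[e<max(1.0,2*np.median(e))]
d=np.r_[k-s['ee_pos'][:2],0]; print(s['ee_pos'],k,r,len(P),b.sum(),"tool",Rt(s['tcp_rot']).T@d)
```

```text
[ 553.53896594 -117.67456259  113.68850372] [610.90605895 -85.85317554] 61.184350746266404 613 36020 tool [-1.53991050e+01  2.65899110e-02  6.37687297e+01]
```

View pics/w4.png

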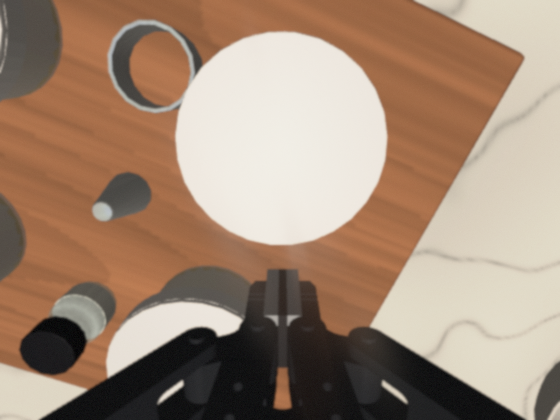

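The lid is level again, centred at about (281,138). The mask had merged with the cutter's rim, so I split it with an opening.

Run:
```python
from h import *
s=manip.read_state(); im=cv2.imread("pics/w4.png")
g=cv2.cvtColor(im,cv2.COLOR_BGR2HSV); m=((g[:,:,2]>175)&(g[:,:,1]<60)).astype(np.uint8); m=cv2.morphologyEx(m,cv2.MORPH_OPEN,cv2.getStructuringElement(cv2.MORPH_ELLIPSE,(21,21)));n,L=cv2.connectedComponents(m,connectivity=4)
b=(L==L[138,281]).astype(np.uint8); c=max(cv2.findContours(b,cv2.RETR_EXTERNAL,cv2.CHAIN_APPROX_NONE)[0],key=len)[:,0].astype(float)
P=np.array([wray(s['ee_pos'],s['tcp_rot'],u,82)[:2] for u in c])
for _ in range(6):
    k,r=circ(P); e=abs(np.hypot(*(P-k).T)-r); P=P[e<max(1.0,2*np.median(e))]
d=np.r_[k-s['ee_pos'][:2],0]; print(s['ee_pos'],s['ft_force'],k,r,len(P),b.sum(),"tool",Rt(s['tcp_rot']).T@d)
```

```text
[ 553.41913481 -117.56839545  113.33969553] [1.17197302 0.25787872 0.54999856] [ 608.34715552 -102.8645761 ] 50.20813884473085 599 35483 tool [ 4.60081673e-01 -1.17790876e-02  5.68601614e+01]
```

>>> arm_command([
  {"jaw":0,"dx":0.5,"dy":0,"dz":28,"roll":0},
  {"jaw":0,"dx":0,"dy":0,"dz":29,"roll":0},
  {"jaw":0,"dx":0,"dy":12,"dz":0,"roll":0},
  {"jaw":0,"dx":0,"dy":12,"dz":0,"roll":0},
  {"jaw":0,"dx":0,"dy":4,"dz":0,"roll":0},
  {"jaw":0,"dx":0,"dy":1,"dz":0,"roll":0},
  {"jaw":0,"dx":0,"dy":0,"dz":0,"roll":0},
  {"jaw":0,"dx":0,"dy":0,"dz":0,"roll":0},
  {"jaw":0,"dx":0,"dy":0,"dz":0,"roll":0},
])

```text
time: 7.25
ee_pos: [608.1, -103.3, 85.1]
tcp_rot: [0.563, -0.563, 0.428, -0.428]
ft_force: [-0.2, -0.2, 0.6]
width: 0.1
```

>>> arm_command([
  {"jaw":0,"dx":0,"dy":1,"dz":0,"roll":0},
  {"jaw":0,"dx":0,"dy":1,"dz":0,"roll":0},
  {"jaw":0,"dx":0,"dy":0,"dz":0,"roll":0},
])

```text
time: 7.5
ee_pos: [608.3, -103.1, 82.9]
tcp_rot: [0.563, -0.563, 0.428, -0.428]
ft_force: [-0.5, -0.5, -0.5]
width: -0.0
```

>>> arm_command([
  {"jaw":0,"dx":0,"dy":0.5,"dz":0,"roll":0},
  {"jaw":0,"dx":0,"dy":0.5,"dz":0,"roll":0},
  {"jaw":0,"dx":0,"dy":0,"dz":0,"roll":0},
])

```text
time: 7.75
ee_pos: [608.4, -103.0, 81.7]
tcp_rot: [-0.563, 0.563, -0.428, 0.428]
ft_force: [0.1, -0.3, 0.1]
width: 0.2
```

>>> arm_command([
  {"jaw":0,"dx":0,"dy":0.5,"dz":0,"roll":0},
  {"jaw":0,"dx":0,"dy":0.5,"dz":0,"roll":0},
  {"jaw":0,"dx":0,"dy":0,"dz":0,"roll":0},
])

```text
time: 8.0
ee_pos: [608.5, -103.0, 81.6]
tcp_rot: [-0.563, 0.563, -0.428, 0.428]
ft_force: [-1.9, -0.3, 5.8]
width: -0.2
```

>>> arm_command([
  {"jaw":0,"dx":0,"dy":0.5,"dz":0,"roll":0},
  {"jaw":0,"dx":0,"dy":0.5,"dz":0,"roll":0},
  {"jaw":0,"dx":0,"dy":0,"dz":0,"roll":0},
])

```text
time: 8.25
ee_pos: [608.5, -103.0, 81.0]
tcp_rot: [-0.563, 0.563, -0.428, 0.428]
ft_force: [-3.5, 1.1, 7.4]
width: 0.3
```

>>> arm_command([
  {"jaw":0,"dx":0,"dy":0.5,"dz":0,"roll":0},
  {"jaw":0,"dx":0,"dy":0.5,"dz":0,"roll":0},
  {"jaw":0,"dx":0,"dy":0,"dz":0,"roll":0},
])

```text
time: 8.5
ee_pos: [608.5, -103.1, 80.1]
tcp_rot: [-0.563, 0.563, -0.428, 0.428]
ft_force: [-3.2, 0.9, 7.4]
width: 0.0
```

Run:
```python
from h import *
f=lambda n,b:cv2.resize(manip.snapshot(n)[b[0]:b[1],b[2]:b[3],::-1],None,fx=5,fy=5,interpolation=cv2.INTER_CUBIC)
cv2.imwrite("pics/c5.png",f("scene",(180,290,165,315)))
cv2.imwrite("pics/w5.png",manip.snapshot("wrist")[:,:,::-1])
```

```text
(no output)
```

View pics/c5.png

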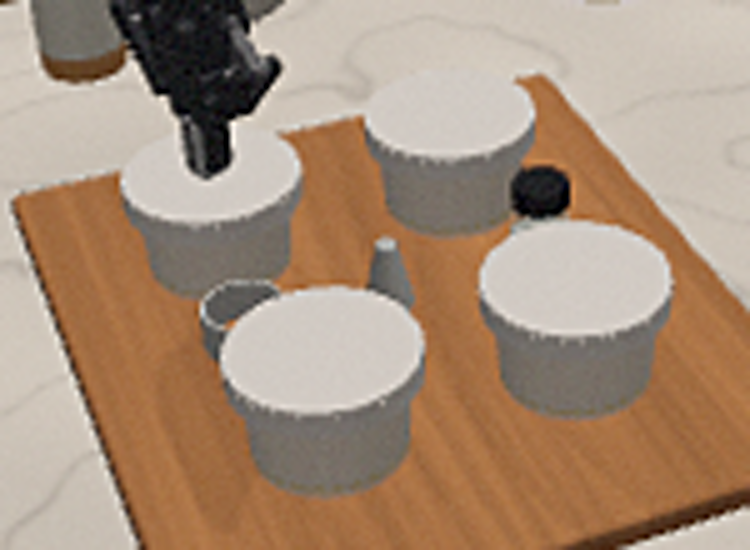

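View pics/w5.png

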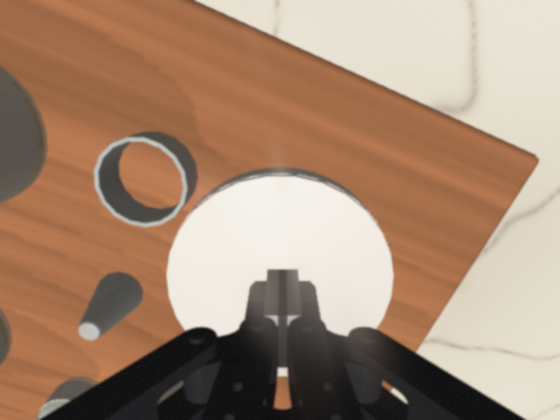

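The scene view shows B level under the fingertips, and the stud is yielding. I keep pushing.

>>> arm_command([
  {"jaw":0,"dx":0,"dy":0.5,"dz":0,"roll":0},
  {"jaw":0,"dx":0,"dy":0.5,"dz":0,"roll":0},
  {"jaw":0,"dx":0,"dy":0.5,"dz":0,"roll":0},
  {"jaw":0,"dx":0,"dy":0.5,"dz":0,"roll":0},
  {"jaw":0,"dx":0,"dy":0,"dz":0,"roll":0},
])

```text
time: 9.02
ee_pos: [608.5, -103.0, 78.1]
tcp_rot: [-0.563, 0.563, -0.428, 0.428]
ft_force: [-3.0, 0.3, 7.7]
width: -0.4
```

>>> arm_command([
  {"jaw":0,"dx":0,"dy":0.5,"dz":0,"roll":0},
  {"jaw":0,"dx":0,"dy":0.5,"dz":0,"roll":0},
  {"jaw":0,"dx":0,"dy":0.5,"dz":0,"roll":0},
  {"jaw":0,"dx":0,"dy":0,"dz":0,"roll":0},
])

```text
time: 9.35
ee_pos: [608.5, -103.1, 76.6]
tcp_rot: [-0.563, 0.563, -0.428, 0.428]
ft_force: [-3.5, 1.4, 7.5]
width: 0.0
```

>>> arm_command([
  {"jaw":0,"dx":0,"dy":0.5,"dz":0,"roll":0},
  {"jaw":0,"dx":0,"dy":0.5,"dz":0,"roll":0},
  {"jaw":0,"dx":0,"dy":0,"dz":0,"roll":0},
])

```text
time: 9.6
ee_pos: [608.5, -103.1, 76.1]
tcp_rot: [-0.563, 0.563, -0.428, 0.428]
ft_force: [-4.7, 0.8, 10.0]
width: 0.1
```

>>> arm_command([
  {"jaw":0,"dx":0,"dy":0.5,"dz":0,"roll":0},
  {"jaw":0,"dx":0,"dy":0.5,"dz":0,"roll":0},
  {"jaw":0,"dx":0,"dy":0,"dz":0,"roll":0},
])

```text
time: 9.85
ee_pos: [608.5, -103.1, 76.0]
tcp_rot: [-0.563, 0.563, -0.428, 0.428]
ft_force: [-6.6, 0.5, 15.1]
width: -0.0
```

>>> arm_command([
  {"jaw":0,"dx":0,"dy":0.5,"dz":0,"roll":0},
  {"jaw":0,"dx":0,"dy":0.5,"dz":0,"roll":0},
  {"jaw":0,"dx":0,"dy":0,"dz":0,"roll":0},
])

```text
time: 10.1
ee_pos: [608.6, -103.1, 76.0]
tcp_rot: [-0.563, 0.563, -0.428, 0.428]
ft_force: [-9.4, 2.0, 19.9]
width: -0.0
```

The lid stops hard at 76.0 mm with 20 N. I release, lift off and check.

>>> arm_command([
  {"jaw":0,"dx":0,"dy":-2,"dz":0,"roll":0},
  {"jaw":0,"dx":0,"dy":-4,"dz":0,"roll":0},
  {"jaw":0,"dx":0,"dy":-20,"dz":0,"roll":0},
  {"jaw":0,"dx":0,"dy":-30,"dz":-25,"roll":0},
  {"jaw":0,"dx":0,"dy":-30,"dz":-25,"roll":0},
  {"jaw":0,"dx":0,"dy":-30,"dz":-20,"roll":0},
  {"jaw":0,"dx":0,"dy":-30,"dz":0,"roll":0},
  {"jaw":0,"dx":0,"dy":0,"dz":0,"roll":0},
  {"jaw":0,"dx":0,"dy":0,"dz":0,"roll":0},
  {"jaw":0,"dx":0,"dy":0,"dz":0,"roll":0},
])

```text
time: 10.93
ee_pos: [540.9, -121.6, 217.9]
tcp_rot: [0.563, -0.563, 0.428, -0.428]
ft_force: [0.4, 0.4, -0.4]
width: 0.5
```

Run:
```python
from h import *
f=lambda n,b:cv2.resize(manip.snapshot(n)[b[0]:b[1],b[2]:b[3],::-1],None,fx=5,fy=5,interpolation=cv2.INTER_CUBIC)
cv2.imwrite("pics/c6.png",f("scene",(180,290,165,315))); cv2.imwrite("pics/s6.png",f("side",(160,270,170,320)))
s=manip.read_state();im=np.ascontiguousarray(manip.snapshot("wrist")[:,:,::-1]);cv2.imwrite("pics/w6.png",im)
g=cv2.cvtColor(im,cv2.COLOR_BGR2HSV); m=((g[:,:,2]>175)&(g[:,:,1]<60)).astype(np.uint8); m=cv2.morphologyEx(m,cv2.MORPH_OPEN,cv2.getStructuringElement(cv2.MORPH_ELLIPSE,(15,15)));n,L,S,ce=cv2.connectedComponentsWithStats(m,connectivity=4)
print(s['ee_pos'],s['ft_force'])
for i in range(1,n):
  if 3000<S[i,4]<30000:
    c=max(cv2.findContours((L==i).astype(np.uint8),cv2.RETR_EXTERNAL,cv2.CHAIN_APPROX_NONE)[0],key=len)[:,0].astype(float)
    for z in (76,82):
      k,r=circ(np.array([wray(s['ee_pos'],s['tcp_rot'],u,z)[:2] for u in c])); print(ce[i].round(),z,k.round(1),r.round(2))
```

```text
[ 540.0901068  -121.29211454  216.27062808] [ 0.17379835 -0.23883975 -1.00115935]
[50. 41.] 76 [606.9  66.8] 36.56
[50. 41.] 82 [607.2  63.2] 35.78
[282. 102.] 76 [ 608.5 -103. ] 50.34
[282. 102.] 82 [ 608.8 -103. ] 49.27
[ 28. 197.] 76 [482.2  81.6] 40.3
[ 28. 197.] 82 [485.2  77.7] 39.44
[214. 266.] 76 [460.7 -82.9] 49.17
[214. 266.] 82 [464.1 -83.3] 48.13
[ 65. 340.] 76 [336.3  33.8] 84.55
[ 65. 340.] 82 [342.4  31. ] 82.75
```

View pics/c6.png

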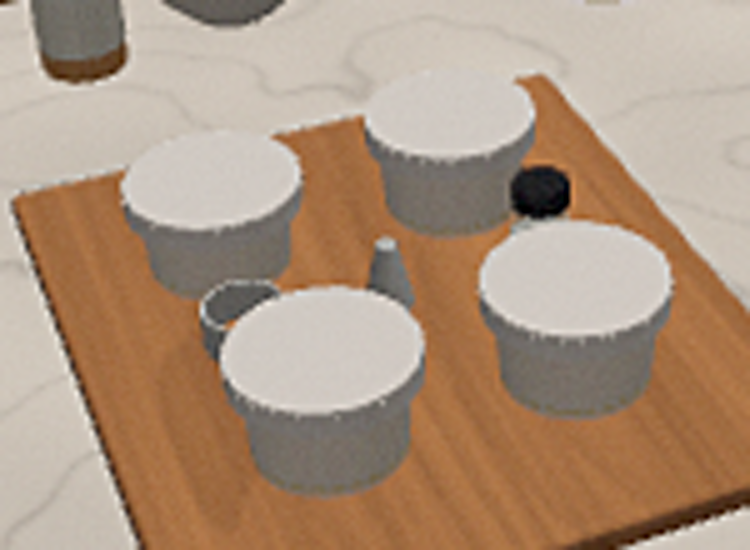

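View pics/s6.png

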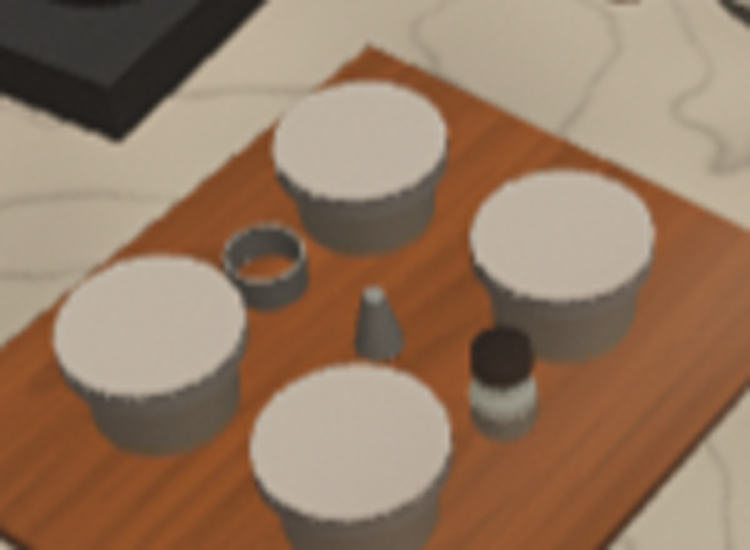

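View pics/w6.png

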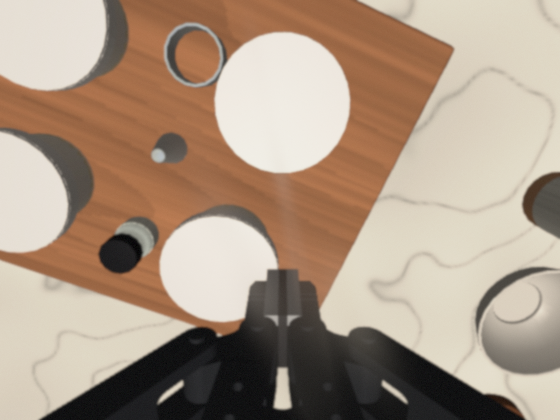

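B, at (282,102) in the wrist view, is level and lower. Its fitted radius at z=76 is 50.3 mm, the same value the lids gave at 82 before. The nozzle, cutter and jar are where they were, and the arm is clear.

```bash
python3 -c "
from cell import manip
print(manip.sign_off())"
```

```text
the job is handed in; nothing more can be done
None
```

The loose lid was the far-right one, at about (608, −103) mm. It is now pushed home and level, and the job is handed in.

- **Finding it:** With closed fingertips I pressed the near-right lid first. It was sound, holding at 82 mm against about 6 N. The far-right lid gave more than 3 mm under 1 N, and the pictures showed it tilting, then level again once released. I stopped there, so the two left-hand lids were never pressed.
- **Seating it:** I pushed that lid at its middle. The stud yielded at about 7.5 N on the sensor, less than the 10 to 20 N stated. The lid stopped hard at 76.0 mm, and I took the push to 20 N to confirm it.
- **Last checks:** After lifting clear, the pictures showed the lid level. Its outline fits a top at 76 mm, and its centre is within 1 mm of where it was. The nozzle, cutter and spice jar looked undisturbed, and I saw no sign of the other things moving. I did not press its edge again after seating. The robot's clock stood at about 11 s of the 48 s allowed.

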